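# Check a rubber seal with the sprung-pin probe and record the reading

## Robot

A 6-joint arm with a two-finger parallel gripper is mounted at the origin on the work surface. World frame = base frame: x ahead of the robot, y to its left, z up, the work surface at z = 0. Lengths are in m, angles in degrees, forces in N, time in s.
With the tool pointing down it reaches from about 0.35 to 0.875 m from the base axis. Payload 4.2 kg.
Tool frame: the origin (TCP) lies between the finger pads, 19 mm behind the fingertips; this is the grasp point; z points along the fingers, y is the line along which they close (so a half turn about z gives the same grasp; the last joint's range is limited). The gripper opens to 87 mm and grips with 3 to 60 N. Pads are 19 mm wide; open, the fingers measure 117 mm over their backs; the gripper's body (75 mm by 190 mm) begins 51 mm behind the grasp point.
Start: joints at [85.061, 22.042, 0.453, 0, -68.411, -14.817], TCP at [0.211, 0.588, 0.241] pointing down, gripper open.
Joint ranges: [-179.83, 179.83], [-69.29, 118.12], [-61.27, 80.66], [-181.25, 117.63], [-171.15, -9.14], [-177.46, 177.46]. Speed limits (degrees/s): [159.86, 159.86, 180, 180, 180, 180].

## Interface

Orientations are given as a 3x3 rotation matrix whose columns are the frame's x, y, z axes.
In Python, from station import sense, capture, finish_job gives the robot as it stands.
- The arm moves only by the tool arm_command, never from a script. Its argument "deltas" is a list of rows, each a list of 7 numbers: the turn, a rotation vector about the tool's x, y, z in rad, then the shift along the tool's x, y, z in cm, then the closure, from -1 (fully open) to 1 (shut), so that 0 is half open. In form: [[rx, ry, rz, dx, dy, dz, hand], ...]. A call has 1 to 8 rows; each row is the pose to reach, as a shift and turn from the pose commanded when the call began, along the tool's axes at that moment; what a row does not reach only later rows make up. A row lasts 1/12 s, in which the tool goes at most 41.7 mm and 7.16 degrees, less where a joint would pass 70% of its speed; a pose out of reach is approached as far as the arm can. A call with a gripper value outside its range is refused whole. The fingers move at their own pace and stop on an object; the grip force is fixed at half the most. Time passes only in rows, so rows that repeat a pose let the fingers close. It gives the time, the measured TCP pose, the force, the opening and the grip force at its end, in the units of the state.
- sense(): the state, without advancing time (a new reading comes with each control period).
- capture(name): name is "side" or "top"; returns a dict with "pixels" (480x640x3 uint8, blue, green, red), "fovy" (degrees; the focal length in pixels is half the picture's height over the tangent of half this angle, whatever the lens; pixels are square), "cx", "cy" (the principal point, pixels), "rvec" (rotation vector, rad) and "tvec" (3), from world to camera coordinates, as OpenCV has them. Camera axes: x right, y down, z forward; pixel columns grow to the right and rows downward; lengths in m; the calibration is good to about 2 mm. A picture is of the moment at which its call begins. There is no depth.
- finish_job(): hands the job in; it is judged then, once.
The state is a dict: "time_s": time; "joints": joint angles; "joint_velocities": joint speeds; "effort": joint torques, N m; "tcp_pos": TCP position; "ee_rot": TCP orientation; "wrist_force": force on the tool from outside, world axes, zero at the start; "moment": the same for the moment, N m; "gripper_width": opening from 0.0 (shut) to 1.0 (fully open); "gripper_force": force on a finger pad.
Only numpy, scipy, OpenCV 4.12 (cv2) and the standard library are available. Lean on these libraries where they do the work, as an engineer would, in place of code of your own. Each camera call takes 0.05 s, during which the arm holds its last target. There are 200 camera calls.

## Task

Take the sprung-pin probe from its rest and press it down into the collar of the hardness rig, gently but until its flat nose bears firmly on the rubber seal inside; hold it so for a good second, so that the pin sinks into the rubber and drives the scale's rider along, and never press with more than 25 N. Ease off, leave the probe standing in the collar, and slide the marker until its pointer lines up with the rider's pointer, without touching the rider. Leave the other things on the bench where they are.

Things in the scene. Friction and masses are not known exactly. Their poses are not given: they have to be found in the camera images.
- probe: Sprung-pin probe: upright turned steel and aluminium tool, 0.2 kg. Origin: centre of the nose's flat underside, z up its axis. Nose diameter 24 mm, z 0 to 34 mm, 2 mm rounded edge; shoulder flange diameter 38 mm, z 34 to 42 mm; round grip body diameter 30 mm, z 42 to 100 mm. Stands in its rest at the start, shoulder on the rest's top.
- probe_grip (a point): Point on the probe's axis, 72 mm above its origin: TCP place for gripping. The probe's sprung pin (diameter 6 mm) sticks 10 mm out below the nose (to z = -10 mm) and can be pushed in flush: it yields from 4 N and takes 0.8 N more per mm.
- rest: Grey block 70 x 70 x 50 mm on the bench (fixed) with an upright 29 mm through hole in which the probe stands. Origin: centre of its underside. The probe is lifted straight up, at least 50 mm.
- rig: Hardness rig (fixed): white base plate 160 (x) x 300 (y) x 20 mm. Origin: centre of its underside; +y runs lengthwise to the end with the collar. On the rest of the plate lie a graduated scale along y and, parallel to it, the rider's slot (at x = 22 mm) and the marker's slot (at x = -45 mm). Turned by up to 0.3 rad.
- collar_top (a point): Centre of the collar's mouth, on its top face, 54 mm above the bench. Collar: blue block 56 x 56 mm, 34 mm high on the plate, with an upright 26.4 mm hole, 2 mm chamfer at the mouth; the black rubber seal lies at its bottom, its surface 19 to 29 mm below the mouth (differs, must be felt). A released probe, lifted by its spring, leans in it by up to 0.2 rad.
- collar: The collar on the rig; origin: centre of its underside, 34 mm below the mouth. The seal's hardness is not known: from first touch of the pin the nose goes 10 mm further down, the force rising slowly to 4 to 10 N as pin and rubber yield; then the nose bears on the seal's rigid land and the force rises steeply. 14 to 18 N on the tool is a firm bearing; never over 25 N.
- rider (a joint): Rider's position along the scale in m (0 to 0.1, growing towards the rig's -y). Small black block, 16 (x) x 8 (y) mm, 13 mm high. It is driven 8 mm per mm that the pin sinks into the rubber, and stays at the deepest reading. Starts at 0 to 0.008; a full press brings it to about 0.018 to 0.072. It moves very lightly: do not touch it.
- rider_tip (a point): Tip of the rider's thin pointer, 24 mm above the bench, on the scale at rig x = 0, rig y = 20 mm minus the joint value.
- pusher_face (a point): Face of the small steel pusher that the pin's sinking moves and that drives the rider. While it pushes, the rider's pointer lies 4 mm (half the rider's length) further to the rig's -y.
- marker (a joint): Marker's position along the scale in m (0 to 0.115, growing towards the rig's -y), same zero as the rider: equal values mean that the pointers line up. It slides with 1.5 N of friction and stays where it is left. Starts at 0.09 to 0.112.
- marker_tip (a point): Tip of the marker's thin pointer, 24 mm above the bench. The marker is an upright grey tab, 14 mm (rig x) x 18 mm (rig y), top 61 mm above the bench; its centre is 40 mm to the rig's -x side of this tip. Grip it across the rig's x, fingertips 32 to 40 mm above the bench (over the pointer); gripped along y the hand may hit the probe.
- bottle: Bystander: amber bottle, diameter 64 mm, 150 mm high; origin at the centre of its underside. Leave it.
- jar: Bystander: white jar, diameter 60 mm, 80 mm high; origin at the centre of its underside. Leave it.
- crucible: Bystander: small steel cup, diameter 50 mm, 35 mm high; origin at the centre of its underside. Leave it.

How it is judged:
By the outcome, as a careful person would: the job done as asked, in the order asked, and still so for the second after the job is handed in, with the robot touching nothing.
It also fails if it takes over 66 s, if anything falls off the work surface, if the arm or the gripper's body presses on something with over 40 N, if the wrist force passes 120 N, or if a joint passes its speed limit or range.

## Working session

There is one attempt and no reset: what is moved stays moved. The work goes in short steps, Python scripts to look and compute and a tool call to move; the robot and the scene stay as the last step left them, time stands still between calls to the robot, and variables do not carry over. Pictures are saved under pics/ and viewed, at most 10 in all, crops included, and the job is handed in when it is done.

Besides the shell and the picture viewer there is one more tool, called after ">>>" by a JSON object that holds its "fn" and its "kwargs", one argument or row to a line. arm_command: Moves the arm, as the interface text tells. Its arguments: {"type":"object","properties":{"deltas":{"type":"array"}},"required":["deltas"]}

```bash
ls; mkdir -p pics; cat > h.py <<'E'
import numpy as np, cv2
from station import sense, capture
def cam(n):
    c=capture(n); c['R']=cv2.Rodrigues(np.array(c['rvec'],float))[0]; c['t']=np.array(c['tvec'],float).ravel()
    c['f']=240/np.tan(np.radians(c['fovy'])/2); c['px']=np.array(c['pixels'],np.uint8); return c
def plane(c,u,v,z):
    d=c['R'].T@np.array([(u-c['cx'])/c['f'],(v-c['cy'])/c['f'],1]); o=-c['R'].T@c['t']
    return o+d*(z-o[2])/d[2]
def proj(c,p):
    q=c['R']@np.array(p,float)+c['t']; return c['f']*q[:2]/q[2]+[c['cx'],c['cy']]
def tri(c1,a,c2,b):
    A=[];B=[]
    for c,(u,v) in((c1,a),(c2,b)):
        d=c['R'].T@np.array([(u-c['cx'])/c['f'],(v-c['cy'])/c['f'],1]); d/=np.linalg.norm(d)
        M=np.eye(3)-np.outer(d,d); A.append(M);B.append(M@(-c['R'].T@c['t']))
    return np.linalg.solve(sum(A),sum(B))
E
python3 - <<'E'
from h import *
for n in('top','side'):
    c=cam(n); cv2.imwrite(f'pics/{n}0.png',c['px']); print(n,c['f'],c['cx'],c['cy'],-c['R'].T@c['t'],c['R'].round(2).tolist())
s=sense();print(s['tcp_pos'],s['ee_rot'],s['gripper_width'],s['wrist_force'])
E
```

```text
pics
top 502.29920193236995 318.3265713388963 234.8776718008631 [ 0.51309866 -0.02765861  0.98511507] [[-0.0, -1.0, 0.02], [-1.0, -0.0, -0.09], [0.09, -0.02, -1.0]]
side 484.88720303675024 325.0803273846043 237.0861938455417 [0.48894191 0.68818193 0.70607662] [[-0.99, -0.12, 0.02], [-0.09, 0.64, -0.77], [0.08, -0.76, -0.64]]
[0.21106227 0.58774621 0.24026868] [[ 9.41083504e-01 -3.38173790e-01 -5.71101748e-04]
 [-3.38174257e-01 -9.41081619e-01 -1.88638421e-03]
 [ 1.00472339e-04  1.96837697e-03 -9.99998058e-01]] 1.0025266648518822 [ 0.44007027 -0.19501027  0.00535192]
```

View pics/top0.png

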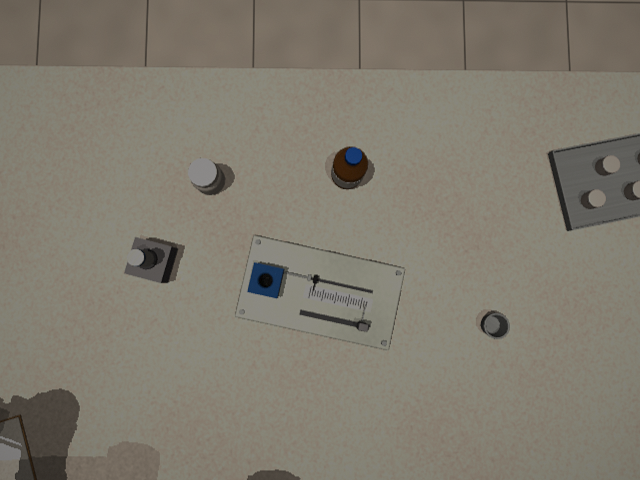

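View pics/side0.png

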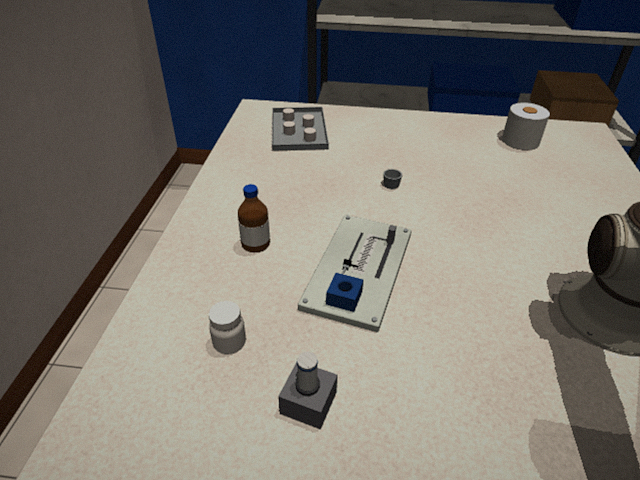

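```bash
cat > m.py <<'E'
from h import *
c=cam('top'); s=cam('side')
def blob(c,mask,box):
    x0,y0,x1,y1=box; m=np.zeros(mask.shape,np.uint8); m[y0:y1,x0:x1]=mask[y0:y1,x0:x1]*255
    k=max(cv2.findContours(m,cv2.RETR_EXTERNAL,cv2.CHAIN_APPROX_NONE)[0],key=cv2.contourArea); return k
def rng(c): p=c['px'].astype(int); return p,p.min(2),p.max(2)
p,mn,mx=rng(c)
blue=(p[:,:,0]-p[:,:,2]>35)
k=blob(c,blue,(235,240,300,320)); r=cv2.minAreaRect(k); print('collar',r)
box=cv2.boxPoints(r); print([plane(c,*q,0.054)[:2].round(4) for q in box], 'c',plane(c,*r[0],.054))
hole=(mx<60); k=blob(c,hole,(252,265,280,296)); print('hole',cv2.minEnclosingCircle(k),plane(c,*cv2.minEnclosingCircle(k)[0],.054))
k=blob(c,mn>130,(120,240,160,275)); e=cv2.minEnclosingCircle(k); print('probe',e,plane(c,*e[0],.116))
for b in [(235,235,300,260)]: pass
hs=cv2.HoughCircles(cv2.resize(cv2.cvtColor(c['px'],6),None,fx=4,fy=4,interpolation=2)[900:1420,900:1680],3,1,100,param1=100,param2=15,minRadius=8,maxRadius=16) if 0 else None
p2,mn2,mx2=rng(s)
k=blob(s,p2[:,:,0]-p2[:,:,2]>35,(320,265,370,315)); print('side collar',cv2.minAreaRect(k))
a=cv2.resize(c['px'][230:355,115:415],None,fx=2.6,fy=2.6,interpolation=2)
b=cv2.resize(s['px'][210:430,270:420],None,fx=2,fy=2,interpolation=2)
b2=cv2.resize(s['px'][205:320,300:420],None,fx=4.5,fy=4.5,interpolation=2)
cv2.imwrite('pics/t1.png',cv2.resize(c['px'][230:355,230:410],None,fx=4.4,fy=4.4,interpolation=2));cv2.imwrite('pics/s1.png',cv2.resize(s['px'][340:430,270:350],None,fx=6,fy=6,interpolation=2))
E
python3 m.py
```

```text
collar ((265.0982666015625, 279.90728759765625), (30.131175994873047, 30.056222915649414), 12.994616508483887)
[array([0.4976, 0.0807]), array([0.5514, 0.0689]), array([0.5389, 0.0147]), array([0.4852, 0.0267])] c [0.51820837 0.04776521 0.054     ]
hole ((264.8333435058594, 280.1666564941406), 7.835193157196045) [0.51773253 0.04824742 0.054     ]
probe ((135.25, 257.75), 7.945224285125732) [0.55574726 0.26541488 0.116     ]
side collar ((344.6619567871094, 285.8847351074219), (32.06615447998047, 22.14091682434082), 14.74356460571289)
```

View pics/t1.png

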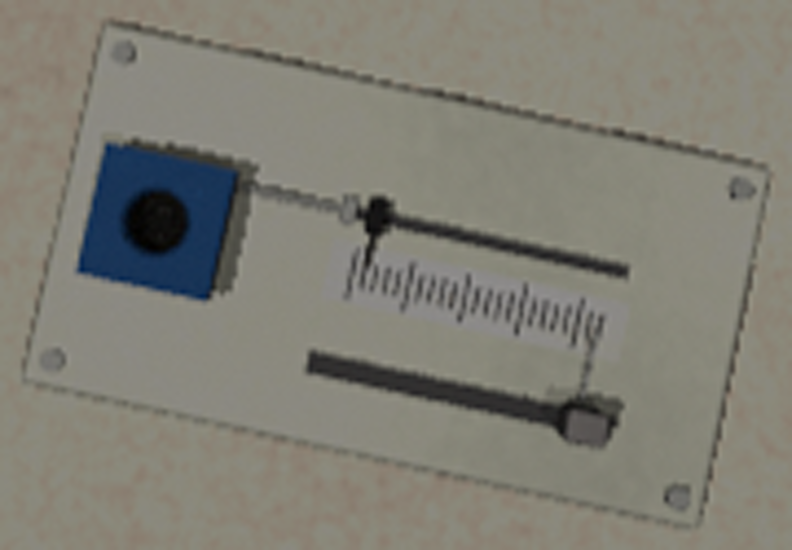

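View pics/s1.png

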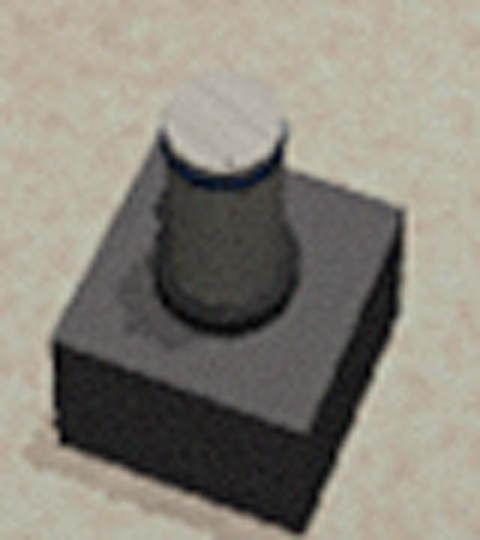

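```bash
cat >> h.py <<'E'
def go(p,yaw=None):
    "deltas to TCP p, pointing down, tool y = -(rig x at yaw)"
    s=sense(); R=np.array(s['ee_rot']); d=R.T@(np.array(p)-s['tcp_pos'])*100; rv=None
    if yaw is not None:
        x=np.array([np.sin(yaw),-np.cos(yaw),0]); z=np.array([0,0,-1.]); T=np.c_[x,np.cross(z,x),z]
        rv=cv2.Rodrigues(R.T@T)[0].ravel().round(4)
    print('t',round(s['time_s'],2),'tcp',np.round(s['tcp_pos'],4),'cm',d.round(2),'rv',rv,'F',np.round(s['wrist_force'],2),'w',round(s['gripper_width'],3))
E
python3 - <<'E'
from h import *
c=cam('top');s=cam('side')
T=lambda u,v:(u/4.4+230,v/4.4+230)
q=[plane(c,*T(*k),.02)[:2] for k in [(107,22),(768,168),(698,525),(25,380)]]
print(np.round(q,4))
a,b,d,e=q; ctr=sum(q)/4; yv=(a+e-b-d)/2; print('ctr',ctr,'len',np.linalg.norm(yv),np.linalg.norm(a-e),'yaw',np.arctan2(-yv[0],yv[1]))
yaw=np.arctan2(-yv[0],yv[1]); X=np.array([np.cos(yaw),np.sin(yaw)]);Y=np.array([-np.sin(yaw),np.cos(yaw)])
rig=lambda p:np.round([(p[:2]-ctr)@X,(p[:2]-ctr)@Y],4)
print('collar',rig(plane(c,265,280,.054)),'marker tab',rig(plane(c,*T(588,424),.061)),'mtip',rig(plane(c,*T(595,326),.024)),'rtip',rig(plane(c,*T(368,262),.024)))
print('probe tri',tri(c,(135.25,257.75),s,(307.5,360.3)), proj(s,[.5557,.2654,.116]))
print('collar in side',proj(s,[.518,.048,.054]))
go([.5557,.2654,.20],yaw)
E
```

```text
[[ 0.6045  0.0721]
 [ 0.5409 -0.2173]
 [ 0.3873 -0.1845]
 [ 0.4496  0.1054]]
ctr [ 0.49557422 -0.056071  ] len 0.2963987886660152 0.15840191369281495 yaw -0.21406229497947665
collar [-1.000e-04  1.064e-01] marker tab [-0.044 -0.088] mtip [-0.0046 -0.0872] rtip [0.0015 0.0146]
probe tri [0.55573235 0.26624481 0.11350478] [307.50126339 358.77892258]
collar in side [344.63618871 285.03557226]
t 0.3 tcp [0.2112 0.5881 0.2409] cm [43.33 18.72  4.1 ] rv [ 6.00e-04 -5.00e-04  1.44e+00] F [0.27 0.17 0.09] w 1.001
```

>>> {"fn": "arm_command", "kwargs": {
  "deltas": [
    [0,0,1.44,43.3,18.7,3,-1],
    [0,0,1.44,43.3,18.7,3,-1],
    [0,0,1.44,43.3,18.7,3,-1],
    [0,0,1.44,43.3,18.7,3,-1],
    [0,0,1.44,43.3,18.7,3,-1],
    [0,0,1.44,43.3,18.7,3,-1],
    [0,0,1.44,43.3,18.7,3,-1],
    [0,0,1.44,43.3,18.7,3,-1]
  ]
}}

```text
time_s: 0.97
tcp_pos: [0.4552, 0.3592, 0.2202]
ee_rot: [[0.218, -0.976, 0.0], [-0.976, -0.218, 0.0], [-0.0, -0.0, -1.0]]
wrist_force: [0.5, 0.4, -0.0]
gripper_width: 1.005
gripper_force: 0.0
```

```bash
python3 -c "
from h import *
go([.5557,.266,.21],-.215)"
```

```text
t 0.97 tcp [0.4552 0.3592 0.2202] cm [11.29 -7.77  1.02] rv [-2.000e-04  3.000e-04  4.351e-01] F [ 0.48  0.4  -0.01] w 1.005
```

>>> {"fn": "arm_command", "kwargs": {
  "deltas": [
    [0,0,0.435,11.3,-7.8,1,-1],
    [0,0,0.435,11.3,-7.8,1,-1],
    [0,0,0.435,11.3,-7.8,1,-1],
    [0,0,0.435,11.3,-7.8,1,-1],
    [0,0,0.435,11.3,-7.8,1,-1],
    [0,0,0.435,11.3,-7.8,1,-1]
  ]
}}

```text
time_s: 1.47
tcp_pos: [0.5558, 0.2674, 0.2096]
ee_rot: [[-0.208, -0.978, -0.001], [-0.978, 0.208, -0.0], [0.0, 0.001, -1.0]]
wrist_force: [-0.5, -0.0, -0.5]
gripper_width: 1.0
gripper_force: 0.0
```

```bash
python3 -c "
from h import *
go([.5557,.266,.088],-.215)"
```

```text
t 1.47 tcp [0.5558 0.2674 0.2096] cm [ 0.13 -0.03 12.16] rv [ 0.0006 -0.0005  0.005 ] F [-0.46 -0.03 -0.5 ] w 1.0
```

>>> {"fn": "arm_command", "kwargs": {
  "deltas": [
    [0,0,0.005,0.1,0,3,-1],
    [0,0,0.005,0.1,0,6,-1],
    [0,0,0.005,0.1,0,9,-1],
    [0,0,0.005,0.1,0,11,-1],
    [0,0,0.005,0.1,0,12,-1],
    [0,0,0.005,0.1,0,12.2,-1],
    [0,0,0.005,0.1,0,12.2,-1]
  ]
}}

```text
time_s: 2.05
tcp_pos: [0.555, 0.2682, 0.0884]
ee_rot: [[-0.21, -0.978, 0.0], [-0.978, 0.21, -0.0], [0.0, -0.0, -1.0]]
wrist_force: [0.1, 1.0, 0.8]
gripper_width: 0.997
gripper_force: 0.0
```

```bash
python3 -c "
from h import *
go([.5557,.266,.088],-.215)
c=cam('side');cv2.imwrite('pics/s2.png',cv2.resize(c['px'][230:440,210:410],None,fx=2.8,fy=2.8))"
```

```text
t 2.05 tcp [0.555  0.2682 0.0884] cm [ 0.2  -0.11  0.04] rv [-0.0004 -0.0001  0.0031] F [0.07 1.   0.76] w 0.997
```

View pics/s2.png

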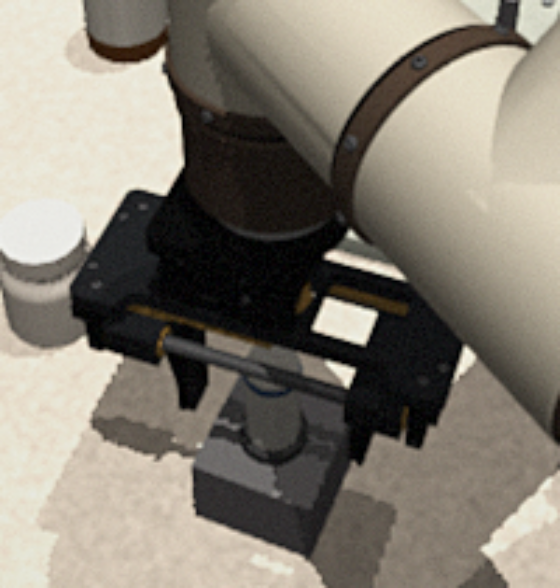

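>>> {"fn": "arm_command", "kwargs": {
  "deltas": [
    [0,0,0,0.15,0,0,-1],
    [0,0,0,0.15,0,0,1],
    [0,0,0,0.15,0,0,1],
    [0,0,0,0.15,0,0,1],
    [0,0,0,0.15,0,0,1],
    [0,0,0,0.15,0,0,1],
    [0,0,0,0.15,0,0,1],
    [0,0,0,0.15,0,0,1]
  ]
}}

```text
time_s: 2.77
tcp_pos: [0.5549, 0.2657, 0.0881]
ee_rot: [[-0.212, -0.977, -0.0], [-0.977, 0.212, -0.0], [0.0, 0.0, -1.0]]
wrist_force: [0.4, -1.3, -0.4]
gripper_width: 0.556
gripper_force: 0.0
```

```bash
python3 -c "
from h import *
go([.5557,.266,.088],-.215); print(sense()['gripper_force'],sense()['moment'])"
```

```text
t 2.77 tcp [0.5549 0.2657 0.0881] cm [-0.05 -0.07  0.01] rv [ 0.     -0.0001  0.0009] F [ 0.41 -1.28 -0.39] w 0.556
0.0 [ 0.12054169 -0.10475491  0.01939737]
```

>>> {"fn": "arm_command", "kwargs": {
  "deltas": [
    [0,0,0,0,0,0,1],
    [0,0,0,0,0,0,1],
    [0,0,0,0,0,0,1],
    [0,0,0,0,0,0,1],
    [0,0,0,0,0,0,1],
    [0,0,0,0,0,0,1],
    [0,0,0,0,0,0,1],
    [0,0,0,0,0,0,1]
  ]
}}

```text
time_s: 3.43
tcp_pos: [0.555, 0.2658, 0.0881]
ee_rot: [[-0.212, -0.977, 0.0], [-0.977, 0.212, 0.0], [-0.0, -0.0, -1.0]]
wrist_force: [1.2, 0.5, -0.5]
gripper_width: 0.335
gripper_force: 30.0
```

>>> {"fn": "arm_command", "kwargs": {
  "deltas": [
    [0,0,0,0,0,-0.5,1],
    [0,0,0,0,0,-1.5,1],
    [0,0,0,0,0,-3,1],
    [0,0,0,0,0,-5,1],
    [0,0,0,0,0,-7,1],
    [0,0,0,0,0,-9,1],
    [0,0,0,0,0,-10,1],
    [0,0,0,0,0,-10,1]
  ]
}}

```text
time_s: 4.1
tcp_pos: [0.5559, 0.2666, 0.1915]
ee_rot: [[-0.212, -0.977, 0.005], [-0.977, 0.212, 0.003], [-0.004, -0.004, -1.0]]
wrist_force: [0.1, 0.8, -2.0]
gripper_width: 0.337
gripper_force: 30.0
```

```bash
python3 -c "
from h import *
go([.518,.048,.15],-.215); print(sense()['gripper_force'],sense()['moment'])"
```

```text
t 4.1 tcp [0.5559 0.2666 0.1915] cm [22.18 -0.91  4.06] rv [-0.004   0.0044  0.0014] F [ 0.1   0.76 -2.02] w 0.337
29.99643896240741 [ 0.09861733 -0.09822744  0.00513224]
```

>>> {"fn": "arm_command", "kwargs": {
  "deltas": [
    [0,0,0,3,-0.1,0,1],
    [0,0,0,6,-0.3,0,1],
    [0,0,0,10,-0.4,0,1],
    [0,0,0,14,-0.6,0,1],
    [0,0,0,18,-0.8,0.5,1],
    [0,0,0,21,-0.9,1,1],
    [0,0,0,22.2,-0.9,1.5,1],
    [0,0,0,22.2,-0.9,2,1]
  ]
}}

```text
time_s: 4.77
tcp_pos: [0.5147, 0.0444, 0.1669]
ee_rot: [[-0.216, -0.976, -0.003], [-0.976, 0.216, -0.001], [0.001, 0.003, -1.0]]
wrist_force: [-0.4, 0.9, -2.8]
gripper_width: 0.337
gripper_force: 30.0
```

>>> {"fn": "arm_command", "kwargs": {
  "deltas": [
    [0,0,0,0,0,0,1],
    [0,0,0,0,0,0,1],
    [0,0,0,0,0,0,1]
  ]
}}

```text
time_s: 5.02
tcp_pos: [0.517, 0.0481, 0.168]
ee_rot: [[-0.211, -0.977, 0.0], [-0.977, 0.211, 0.0], [-0.0, -0.0, -1.0]]
wrist_force: [0.5, -0.1, -2.0]
gripper_width: 0.34
gripper_force: 30.0
```

```bash
python3 -c "
from h import *
go([.518,.048,.13],-.215)
s=cam('side');c=cam('top');p=sense()['tcp_pos']
print(proj(s,[.518,.048,.054]),proj(s,p-np.array([0,0,.072])),proj(s,p-np.array([0,0,.082])))
cv2.imwrite('pics/s3.png',np.hstack([cv2.resize(s['px'][230:320,300:400],None,fx=6,fy=6,interpolation=2)]))"
```

```text
t 5.02 tcp [0.517  0.0481 0.168 ] cm [-0.01 -0.1   3.8 ] rv [-0.0002  0.0001  0.0024] F [ 0.48 -0.06 -2.03] w 0.34
[344.63618871 285.03557226] [346.15822857 268.80917586] [345.916603   272.76323115]
```

View pics/s3.png

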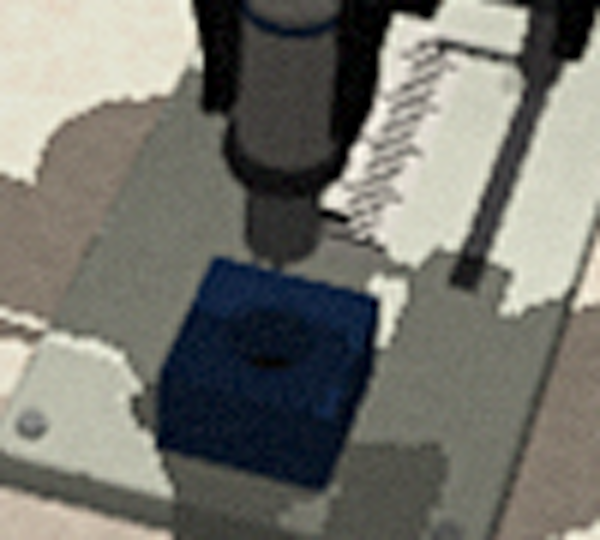

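>>> {"fn": "arm_command", "kwargs": {
  "deltas": [
    [0,0,0,0,-0.15,1,1],
    [0,0,0,0,-0.15,2,1],
    [0,0,0,0,-0.15,3,1],
    [0,0,0,0,-0.15,3.6,1],
    [0,0,0,0,-0.15,3.9,1],
    [0,0,0,0,-0.15,4.1,1],
    [0,0,0,0,-0.15,4.3,1],
    [0,0,0,0,-0.15,4.3,1]
  ]
}}

```text
time_s: 5.78
tcp_pos: [0.518, 0.0466, 0.1249]
ee_rot: [[-0.212, -0.977, -0.0], [-0.977, 0.212, -0.0], [0.0, 0.0, -1.0]]
wrist_force: [0.2, 0.1, -2.8]
gripper_width: 0.341
gripper_force: 30.0
```

```bash
python3 -c "
from h import *
go([.518,.048,.12],-.215);print(sense()['moment'])"
```

```text
t 5.78 tcp [0.518  0.0466 0.1249] cm [-0.14  0.03  0.49] rv [ 0.0002 -0.0001  0.001 ] F [ 0.16  0.12 -2.78] w 0.341
[ 0.08751144 -0.09254636 -0.00623982]
```

>>> {"fn": "arm_command", "kwargs": {
  "deltas": [
    [0,0,0,-0.1,0,0,1],
    [0,0,0,-0.1,0,0.1,1],
    [0,0,0,-0.1,0,0.2,1],
    [0,0,0,-0.1,0,0.3,1],
    [0,0,0,-0.1,0,0.3,1],
    [0,0,0,-0.1,0,0.3,1]
  ]
}}

```text
time_s: 6.28
tcp_pos: [0.5182, 0.0475, 0.1221]
ee_rot: [[-0.212, -0.977, -0.0], [-0.977, 0.212, -0.0], [0.0, 0.0, -1.0]]
wrist_force: [0.3, -0.4, -0.9]
gripper_width: 0.339
gripper_force: 30.0
```

```bash
python3 -c "
from h import *
go([.518,.048,.12],-.215);print(sense()['moment'])"
```

```text
t 6.28 tcp [0.5182 0.0475 0.1221] cm [-0.04  0.03  0.21] rv [ 0.     -0.0001  0.001 ] F [ 0.3  -0.44 -0.85] w 0.339
[ 0.10360733 -0.06914726 -0.04978136]
```

>>> {"fn": "arm_command", "kwargs": {
  "deltas": [
    [0,0,0,0,0,0.05,1],
    [0,0,0,0,0,0.1,1],
    [0,0,0,0,0,0.1,1]
  ]
}}

```text
time_s: 6.53
tcp_pos: [0.5181, 0.0475, 0.121]
ee_rot: [[-0.212, -0.977, -0.0], [-0.977, 0.212, -0.0], [0.0, 0.0, -1.0]]
wrist_force: [0.0, 0.8, -2.3]
gripper_width: 0.343
gripper_force: 30.0
```

>>> {"fn": "arm_command", "kwargs": {
  "deltas": [
    [0,0,0,0,0,0.05,1],
    [0,0,0,0,0,0.1,1],
    [0,0,0,0,0,0.1,1]
  ]
}}

```text
time_s: 6.78
tcp_pos: [0.5181, 0.0476, 0.12]
ee_rot: [[-0.212, -0.977, -0.0], [-0.977, 0.212, -0.0], [0.0, 0.0, -1.0]]
wrist_force: [0.5, 0.2, -1.3]
gripper_width: 0.339
gripper_force: 30.0
```

>>> {"fn": "arm_command", "kwargs": {
  "deltas": [
    [0,0,0,0,0,0.1,1],
    [0,0,0,0,0,0.2,1],
    [0,0,0,0,0,0.3,1],
    [0,0,0,0,0,0.4,1],
    [0,0,0,0,0,0.4,1]
  ]
}}

```text
time_s: 7.2
tcp_pos: [0.518, 0.0475, 0.1158]
ee_rot: [[-0.212, -0.977, -0.001], [-0.977, 0.212, -0.0], [0.0, 0.001, -1.0]]
wrist_force: [-0.2, -0.1, -2.1]
gripper_width: 0.34
gripper_force: 30.0
```

>>> {"fn": "arm_command", "kwargs": {
  "deltas": [
    [0,0,0,0,0,0.1,1],
    [0,0,0,0,0,0.2,1],
    [0,0,0,0,0,0.3,1],
    [0,0,0,0,0,0.4,1],
    [0,0,0,0,0,0.4,1]
  ]
}}

```text
time_s: 7.62
tcp_pos: [0.5183, 0.0476, 0.1124]
ee_rot: [[-0.212, -0.977, 0.0], [-0.977, 0.212, -0.0], [0.0, -0.0, -1.0]]
wrist_force: [-1.6, -0.3, 2.1]
gripper_width: 0.34
gripper_force: 30.0
```

>>> {"fn": "arm_command", "kwargs": {
  "deltas": [
    [0,0,0,0,0,0.05,1],
    [0,0,0,0,0,0.1,1],
    [0,0,0,0,0,0.15,1],
    [0,0,0,0,0,0.2,1],
    [0,0,0,0,0,0.2,1]
  ]
}}

```text
time_s: 8.03
tcp_pos: [0.5183, 0.0476, 0.1103]
ee_rot: [[-0.212, -0.977, 0.0], [-0.977, 0.212, -0.0], [-0.0, -0.0, -1.0]]
wrist_force: [-1.6, 0.5, 3.6]
gripper_width: 0.338
gripper_force: 30.0
```

>>> {"fn": "arm_command", "kwargs": {
  "deltas": [
    [0,0,0,0,0,0.05,1],
    [0,0,0,0,0,0.1,1],
    [0,0,0,0,0,0.15,1],
    [0,0,0,0,0,0.15,1]
  ]
}}

```text
time_s: 8.37
tcp_pos: [0.5183, 0.0476, 0.1087]
ee_rot: [[-0.212, -0.977, 0.0], [-0.977, 0.212, 0.0], [-0.0, -0.0, -1.0]]
wrist_force: [-2.3, 0.8, 5.6]
gripper_width: 0.344
gripper_force: 30.0
```

>>> {"fn": "arm_command", "kwargs": {
  "deltas": [
    [0,0,0,0,0.05,0,1],
    [0,0,0,0,0.05,0.05,1],
    [0,0,0,0,0.05,0.1,1],
    [0,0,0,0,0.05,0.1,1]
  ]
}}

```text
time_s: 8.7
tcp_pos: [0.5182, 0.0477, 0.1079]
ee_rot: [[-0.212, -0.977, 0.001], [-0.977, 0.212, 0.0], [-0.0, -0.001, -1.0]]
wrist_force: [-0.6, -1.0, 5.8]
gripper_width: 0.341
gripper_force: 30.0
```

>>> {"fn": "arm_command", "kwargs": {
  "deltas": [
    [0,0,0,0,0,0.05,1],
    [0,0,0,0,0,0.05,1],
    [0,0,0,0,0,0.05,1]
  ]
}}

```text
time_s: 8.95
tcp_pos: [0.5182, 0.0477, 0.1075]
ee_rot: [[-0.212, -0.977, 0.001], [-0.977, 0.212, -0.0], [-0.0, -0.001, -1.0]]
wrist_force: [-0.6, -0.2, 4.9]
gripper_width: 0.336
gripper_force: 30.0
```

>>> {"fn": "arm_command", "kwargs": {
  "deltas": [
    [0,0,0,0,0,0.05,1],
    [0,0,0,0,0,0.05,1],
    [0,0,0,0,0,0.05,1]
  ]
}}

```text
time_s: 9.2
tcp_pos: [0.5182, 0.0476, 0.107]
ee_rot: [[-0.212, -0.977, 0.001], [-0.977, 0.212, -0.0], [-0.0, -0.001, -1.0]]
wrist_force: [-0.2, -0.2, 6.4]
gripper_width: 0.339
gripper_force: 30.0
```

>>> {"fn": "arm_command", "kwargs": {
  "deltas": [
    [0,0,0,0,0,0.05,1],
    [0,0,0,0,0,0.05,1],
    [0,0,0,0,0,0.05,1]
  ]
}}

```text
time_s: 9.45
tcp_pos: [0.5182, 0.0477, 0.1065]
ee_rot: [[-0.212, -0.977, 0.001], [-0.977, 0.212, -0.0], [-0.0, -0.001, -1.0]]
wrist_force: [-1.7, -1.5, 5.1]
gripper_width: 0.338
gripper_force: 30.0
```

>>> {"fn": "arm_command", "kwargs": {
  "deltas": [
    [0,0,0,0,0,0.05,1],
    [0,0,0,0,0,0.05,1],
    [0,0,0,0,0,0.05,1]
  ]
}}

```text
time_s: 9.7
tcp_pos: [0.5182, 0.0477, 0.106]
ee_rot: [[-0.212, -0.977, 0.001], [-0.977, 0.212, -0.0], [-0.0, -0.001, -1.0]]
wrist_force: [-1.5, -0.2, 5.3]
gripper_width: 0.336
gripper_force: 30.0
```

>>> {"fn": "arm_command", "kwargs": {
  "deltas": [
    [0,0,0,0,0,0.03,1],
    [0,0,0,0,0,0.03,1],
    [0,0,0,0,0,0.03,1]
  ]
}}

```text
time_s: 9.95
tcp_pos: [0.5182, 0.0477, 0.1058]
ee_rot: [[-0.212, -0.977, 0.001], [-0.977, 0.212, -0.0], [-0.0, -0.001, -1.0]]
wrist_force: [-2.0, -0.6, 5.9]
gripper_width: 0.341
gripper_force: 30.0
```

>>> {"fn": "arm_command", "kwargs": {
  "deltas": [
    [0,0,0,0,0.03,0.03,1],
    [0,0,0,0,0.03,0.03,1],
    [0,0,0,0,0.03,0.03,1]
  ]
}}

```text
time_s: 10.2
tcp_pos: [0.5181, 0.0477, 0.1056]
ee_rot: [[-0.212, -0.977, 0.002], [-0.977, 0.212, -0.0], [-0.0, -0.002, -1.0]]
wrist_force: [-1.2, -0.8, 6.3]
gripper_width: 0.34
gripper_force: 30.0
```

>>> {"fn": "arm_command", "kwargs": {
  "deltas": [
    [0,0,0,0,0,0.03,1],
    [0,0,0,0,0,0.03,1],
    [0,0,0,0,0,0.03,1]
  ]
}}

```text
time_s: 10.45
tcp_pos: [0.5181, 0.0477, 0.1053]
ee_rot: [[-0.212, -0.977, 0.002], [-0.977, 0.212, -0.0], [-0.0, -0.002, -1.0]]
wrist_force: [-1.3, -0.7, 6.2]
gripper_width: 0.337
gripper_force: 30.0
```

>>> {"fn": "arm_command", "kwargs": {
  "deltas": [
    [0,0,0,0,0,0.03,1],
    [0,0,0,0,0,0.03,1],
    [0,0,0,0,0,0.03,1]
  ]
}}

```text
time_s: 10.7
tcp_pos: [0.5181, 0.0477, 0.105]
ee_rot: [[-0.212, -0.977, 0.002], [-0.977, 0.212, -0.0], [-0.0, -0.002, -1.0]]
wrist_force: [-1.3, -1.3, 6.5]
gripper_width: 0.341
gripper_force: 30.0
```

>>> {"fn": "arm_command", "kwargs": {
  "deltas": [
    [0,0,0,0,0,0.03,1],
    [0,0,0,0,0,0.03,1],
    [0,0,0,0,0,0.03,1]
  ]
}}

```text
time_s: 10.95
tcp_pos: [0.5182, 0.0477, 0.1047]
ee_rot: [[-0.212, -0.977, 0.002], [-0.977, 0.212, -0.0], [-0.0, -0.002, -1.0]]
wrist_force: [-0.7, 0.0, 6.1]
gripper_width: 0.336
gripper_force: 30.0
```

>>> {"fn": "arm_command", "kwargs": {
  "deltas": [
    [0,0,0,0,0,0.03,1],
    [0,0,0,0,0,0.03,1],
    [0,0,0,0,0,0.03,1]
  ]
}}

```text
time_s: 11.2
tcp_pos: [0.5182, 0.0477, 0.1044]
ee_rot: [[-0.212, -0.977, 0.002], [-0.977, 0.212, -0.0], [-0.0, -0.002, -1.0]]
wrist_force: [-1.5, -1.5, 7.2]
gripper_width: 0.336
gripper_force: 30.0
```

>>> {"fn": "arm_command", "kwargs": {
  "deltas": [
    [0,0,0,0,0,0.03,1],
    [0,0,0,0,0,0.03,1],
    [0,0,0,0,0,0.03,1]
  ]
}}

```text
time_s: 11.45
tcp_pos: [0.5182, 0.0477, 0.1041]
ee_rot: [[-0.212, -0.977, 0.002], [-0.977, 0.212, -0.0], [-0.0, -0.002, -1.0]]
wrist_force: [-0.9, -0.8, 6.6]
gripper_width: 0.342
gripper_force: 30.0
```

>>> {"fn": "arm_command", "kwargs": {
  "deltas": [
    [0,0,0,0,0,0.03,1],
    [0,0,0,0,0,0.03,1],
    [0,0,0,0,0,0.03,1]
  ]
}}

```text
time_s: 11.7
tcp_pos: [0.5182, 0.0477, 0.1039]
ee_rot: [[-0.212, -0.977, 0.002], [-0.977, 0.212, -0.0], [-0.0, -0.002, -1.0]]
wrist_force: [-1.7, -0.7, 7.1]
gripper_width: 0.336
gripper_force: 30.0
```

>>> {"fn": "arm_command", "kwargs": {
  "deltas": [
    [0,0,0,0,0,0.03,1],
    [0,0,0,0,0,0.03,1],
    [0,0,0,0,0,0.03,1]
  ]
}}

```text
time_s: 11.95
tcp_pos: [0.5182, 0.0477, 0.1036]
ee_rot: [[-0.212, -0.977, 0.002], [-0.977, 0.212, -0.0], [-0.0, -0.002, -1.0]]
wrist_force: [-1.4, -1.3, 6.4]
gripper_width: 0.344
gripper_force: 30.0
```

>>> {"fn": "arm_command", "kwargs": {
  "deltas": [
    [0,0,0,0,0,0.03,1],
    [0,0,0,0,0,0.03,1],
    [0,0,0,0,0,0.03,1]
  ]
}}

```text
time_s: 12.2
tcp_pos: [0.5182, 0.0477, 0.1033]
ee_rot: [[-0.212, -0.977, 0.002], [-0.977, 0.212, -0.0], [-0.0, -0.002, -1.0]]
wrist_force: [-1.3, -1.5, 6.6]
gripper_width: 0.34
gripper_force: 30.0
```

>>> {"fn": "arm_command", "kwargs": {
  "deltas": [
    [0,0,0,0,0,0.03,1],
    [0,0,0,0,0,0.03,1],
    [0,0,0,0,0,0.03,1]
  ]
}}

```text
time_s: 12.45
tcp_pos: [0.5182, 0.0477, 0.103]
ee_rot: [[-0.212, -0.977, 0.002], [-0.977, 0.212, -0.0], [-0.0, -0.002, -1.0]]
wrist_force: [-1.3, -1.2, 7.4]
gripper_width: 0.34
gripper_force: 30.0
```

>>> {"fn": "arm_command", "kwargs": {
  "deltas": [
    [0,0,0,0,0,0.03,1],
    [0,0,0,0,0,0.03,1],
    [0,0,0,0,0,0.03,1]
  ]
}}

```text
time_s: 12.7
tcp_pos: [0.5182, 0.0477, 0.1028]
ee_rot: [[-0.212, -0.977, 0.002], [-0.977, 0.212, -0.0], [-0.0, -0.002, -1.0]]
wrist_force: [-1.4, -0.5, 7.3]
gripper_width: 0.336
gripper_force: 30.0
```

>>> {"fn": "arm_command", "kwargs": {
  "deltas": [
    [0,0,0,0,0,0.03,1],
    [0,0,0,0,0,0.03,1],
    [0,0,0,0,0,0.03,1]
  ]
}}

```text
time_s: 12.95
tcp_pos: [0.5182, 0.0477, 0.1028]
ee_rot: [[-0.212, -0.977, 0.002], [-0.977, 0.212, -0.0], [-0.0, -0.002, -1.0]]
wrist_force: [-2.4, -1.3, 9.5]
gripper_width: 0.338
gripper_force: 30.0
```

>>> {"fn": "arm_command", "kwargs": {
  "deltas": [
    [0,0,0,0,0,0.03,1],
    [0,0,0,0,0,0.03,1],
    [0,0,0,0,0,0.03,1]
  ]
}}

```text
time_s: 13.2
tcp_pos: [0.5182, 0.0477, 0.1027]
ee_rot: [[-0.212, -0.977, 0.002], [-0.977, 0.212, -0.0], [-0.0, -0.002, -1.0]]
wrist_force: [-2.4, -2.0, 10.8]
gripper_width: 0.339
gripper_force: 30.0
```

>>> {"fn": "arm_command", "kwargs": {
  "deltas": [
    [0,0,0,0,0,0.03,1],
    [0,0,0,0,0,0.03,1],
    [0,0,0,0,0,0.03,1]
  ]
}}

```text
time_s: 13.45
tcp_pos: [0.5183, 0.0477, 0.1028]
ee_rot: [[-0.211, -0.977, 0.002], [-0.977, 0.211, -0.0], [-0.0, -0.002, -1.0]]
wrist_force: [-3.3, 0.6, 12.6]
gripper_width: 0.341
gripper_force: 30.0
```

>>> {"fn": "arm_command", "kwargs": {
  "deltas": [
    [0,0,0,0,0,0.02,1],
    [0,0,0,0,0,0.02,1],
    [0,0,0,0,0,0.02,1]
  ]
}}

```text
time_s: 13.7
tcp_pos: [0.5183, 0.0477, 0.1028]
ee_rot: [[-0.211, -0.977, 0.002], [-0.977, 0.211, -0.0], [-0.0, -0.002, -1.0]]
wrist_force: [-3.0, 0.4, 14.3]
gripper_width: 0.337
gripper_force: 30.0
```

>>> {"fn": "arm_command", "kwargs": {
  "deltas": [
    [0,0,0,0,0,0.01,1],
    [0,0,0,0,0,0.01,1],
    [0,0,0,0,0,0.01,1],
    [0,0,0,0,0,0.01,1],
    [0,0,0,0,0,0.01,1],
    [0,0,0,0,0,0.01,1],
    [0,0,0,0,0,0.01,1],
    [0,0,0,0,0,0.01,1]
  ]
}}

```text
time_s: 14.37
tcp_pos: [0.5183, 0.0477, 0.1027]
ee_rot: [[-0.211, -0.977, 0.002], [-0.977, 0.211, -0.0], [-0.0, -0.002, -1.0]]
wrist_force: [-4.0, -0.8, 13.6]
gripper_width: 0.34
gripper_force: 30.0
```

>>> {"fn": "arm_command", "kwargs": {
  "deltas": [
    [0,0,0,0,0,0,1],
    [0,0,0,0,0,0,1],
    [0,0,0,0,0,0,1],
    [0,0,0,0,0,0,1],
    [0,0,0,0,0,0,1],
    [0,0,0,0,0,0,1],
    [0,0,0,0,0,0,1],
    [0,0,0,0,0,0,1]
  ]
}}

```text
time_s: 15.03
tcp_pos: [0.5183, 0.0477, 0.1027]
ee_rot: [[-0.211, -0.977, 0.002], [-0.977, 0.211, -0.0], [-0.0, -0.002, -1.0]]
wrist_force: [-3.2, -0.6, 14.7]
gripper_width: 0.345
gripper_force: 30.0
```

>>> {"fn": "arm_command", "kwargs": {
  "deltas": [
    [0,0,0,0,0,0,1],
    [0,0,0,0,0,0,1],
    [0,0,0,0,0,0,1],
    [0,0,0,0,0,0,1]
  ]
}}

```text
time_s: 15.37
tcp_pos: [0.5182, 0.0477, 0.1027]
ee_rot: [[-0.211, -0.977, 0.002], [-0.977, 0.211, -0.0], [-0.0, -0.002, -1.0]]
wrist_force: [-2.8, -0.1, 14.9]
gripper_width: 0.339
gripper_force: 30.0
```

>>> {"fn": "arm_command", "kwargs": {
  "deltas": [
    [0,0,0,0,0,-0.1,1],
    [0,0,0,0,0,-0.2,1],
    [0,0,0,0,0,-0.35,1],
    [0,0,0,0,0,-0.5,1],
    [0,0,0,0,0,-0.7,1],
    [0,0,0,0,0,-0.9,1],
    [0,0,0,0,0,-1.05,1],
    [0,0,0,0,0,-1.05,1]
  ]
}}

```text
time_s: 16.03
tcp_pos: [0.5181, 0.0478, 0.1116]
ee_rot: [[-0.212, -0.977, 0.002], [-0.977, 0.212, 0.0], [-0.001, -0.002, -1.0]]
wrist_force: [0.7, -1.4, 3.4]
gripper_width: 0.336
gripper_force: 30.0
```

>>> {"fn": "arm_command", "kwargs": {
  "deltas": [
    [0,0,0,0,0,0,1],
    [0,0,0,0,0,0,1]
  ]
}}

```text
time_s: 16.2
tcp_pos: [0.518, 0.0478, 0.1113]
ee_rot: [[-0.212, -0.977, 0.001], [-0.977, 0.212, 0.0], [-0.0, -0.001, -1.0]]
wrist_force: [0.7, -0.3, 2.7]
gripper_width: 0.335
gripper_force: 30.0
```

>>> {"fn": "arm_command", "kwargs": {
  "deltas": [
    [0,0,0,0,0,-0.1,1],
    [0,0,0,0,0,-0.15,1],
    [0,0,0,0,0,-0.15,1],
    [0,0,0,0,0,-0.15,0.2],
    [0,0,0,0,0,-0.15,-0.2],
    [0,0,0,0,0,-0.15,-0.5],
    [0,0,0,0,0,-0.15,-0.8],
    [0,0,0,0,0,-0.15,-1]
  ]
}}

```text
time_s: 16.87
tcp_pos: [0.517, 0.0477, 0.1124]
ee_rot: [[-0.212, -0.977, -0.001], [-0.977, 0.212, -0.0], [0.0, 0.001, -1.0]]
wrist_force: [-0.6, -0.7, 0.0]
gripper_width: 0.616
gripper_force: 0.0
```

>>> {"fn": "arm_command", "kwargs": {
  "deltas": [
    [0,0,0,0,0,0,-1],
    [0,0,0,0,0,0,-1],
    [0,0,0,0,0,0,-1],
    [0,0,0,0,0,0,-1],
    [0,0,0,0,0,0,-1],
    [0,0,0,0,0,0,-1]
  ]
}}

```text
time_s: 17.37
tcp_pos: [0.5174, 0.0477, 0.1128]
ee_rot: [[-0.212, -0.977, -0.0], [-0.977, 0.212, 0.0], [-0.0, 0.0, -1.0]]
wrist_force: [0.4, 0.2, -0.0]
gripper_width: 0.983
gripper_force: 0.0
```

```bash
python3 -c "
from h import *
go([.518,.048,.2],-.215)
s=cam('side')
cv2.imwrite('pics/s4.png',cv2.resize(s['px'][170:320,290:420],None,fx=4,fy=4,interpolation=2))"
```

```text
t 17.37 tcp [0.5174 0.0477 0.1128] cm [-0.04 -0.05 -8.72] rv [0.     0.     0.0009] F [ 0.39  0.17 -0.04] w 0.983
```

View pics/s4.png

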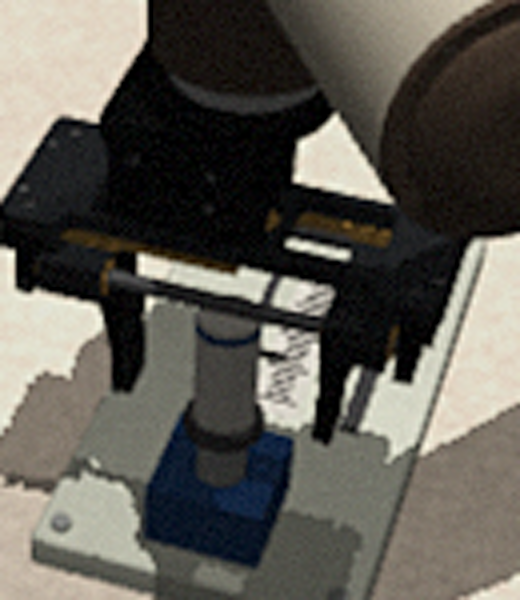

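>>> {"fn": "arm_command", "kwargs": {
  "deltas": [
    [0,0,0,0,0,-2,-1],
    [0,0,0,0,0,-5,-1],
    [0,0,0,0,0,-8,-1],
    [0,0,0,0,0,-10,-1],
    [0,0,0,-2,2,-11,-1],
    [0,0,0,-5,5,-11,-1],
    [0,0,0,-8,8,-11,-1],
    [0,0,0,-11,11,-11,-1]
  ]
}}

```text
time_s: 18.08
tcp_pos: [0.4335, 0.1776, 0.2232]
ee_rot: [[-0.214, -0.977, 0.001], [-0.977, 0.214, 0.001], [-0.001, -0.001, -1.0]]
wrist_force: [1.0, 0.3, 0.2]
gripper_width: 1.003
gripper_force: 0.0
```

>>> {"fn": "arm_command", "kwargs": {
  "deltas": [
    [0,0,0,-3,3,0,-1],
    [0,0,0,-6,6,0,-1],
    [0,0,0,-9,8,0,-1],
    [0,0,0,-11,8,0,-1],
    [0,0,0,-11,8,0,-1]
  ]
}}

```text
time_s: 18.5
tcp_pos: [0.3796, 0.305, 0.2231]
ee_rot: [[-0.208, -0.978, 0.002], [-0.978, 0.208, 0.002], [-0.002, -0.001, -1.0]]
wrist_force: [0.8, 0.1, 0.4]
gripper_width: 0.999
gripper_force: 0.0
```

```bash
python3 -c "
from h import *
go([.518,.048,.2],-.215)
c=cam('top');s=cam('side'); np.savez('v.npz',t=c['px'],s=s['px'])
a=cv2.resize(c['px'][255:345,285:385],None,fx=6,fy=6,interpolation=2)
b=cv2.resize(s['px'][215:305,330:415],None,fx=6,fy=6,interpolation=2)[:,:260]
cv2.imwrite('pics/t5.png',a)
cv2.imwrite('pics/s5.png',cv2.resize(s['px'][215:305,320:420],None,fx=6,fy=6,interpolation=2))"
```

```text
t 18.5 tcp [0.3796 0.305  0.2231] cm [ 22.27 -18.87   2.29] rv [-0.0013  0.002   0.0058] F [0.83 0.12 0.4 ] w 0.999
```

View pics/t5.png

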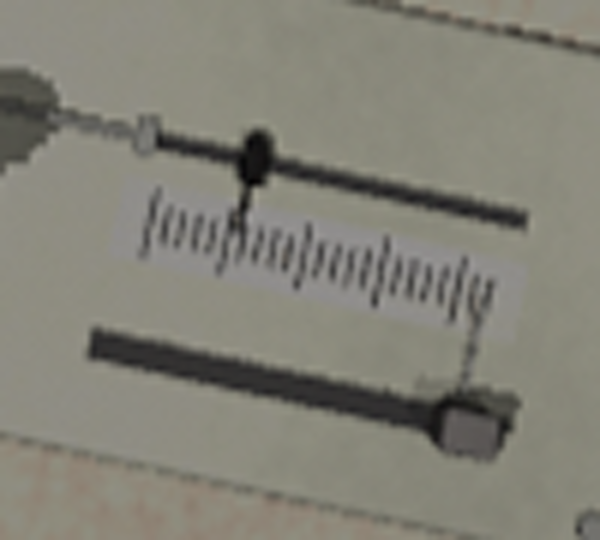

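```bash
cat > r.py <<'E'
from h import *
ctr=np.array([.4956,-.0561]); yaw=-.2141
X=np.array([np.cos(yaw),np.sin(yaw)]);Y=np.array([-np.sin(yaw),np.cos(yaw)])
def rect(c,img,z=.024):
    xs=np.arange(-60,40)/1e3; ys=np.arange(60,-220,-1)/2e3   # 1mm rows, .5mm cols
    P=np.array([[proj(c,[*(ctr+x*X+y*Y),z]) for y in ys] for x in xs],np.float32)
    return cv2.remap(cv2.cvtColor(img,6),P[...,0],P[...,1],cv2.INTER_CUBIC).astype(float),xs,ys
def prof(g,xs,ys,a,b):
    p=g[(xs>=a)&(xs<=b)].mean(0); return p
def dip(p,ys,lo,hi):
    i=np.where((ys>=lo)&(ys<=hi))[0]; w=np.clip(np.median(p)-4-p[i],0,None); k=i[w.argmax()]; n=np.arange(k-4,k+5); w=np.clip(np.median(p)-4-p[n],0,None); return (w*ys[n]).sum()/w.sum(), w.max()
E
python3 - <<'E'
from r import *
v=np.load('v.npz'); 
for n,k in(('top','t'),('side','s')):
    c=cam(n); g,xs,ys=rect(c,v[k])
    for a,b in((8,14),(9,12)): print(n,'rider',a,b,dip(prof(g,xs,ys,a/1e3,b/1e3),ys,-.04,.01))
    for a,b in((-32,-16),(-26,-18),(-20,-14)): print(n,'marker',a,b,dip(prof(g,xs,ys,a/1e3,b/1e3),ys,-.105,-.07))
    out=cv2.resize(g.clip(0,255).astype(np.uint8),None,fx=2.8,fy=5.6,interpolation=1) ; cv2.imwrite(f'pics/rect_{n}.png',out[:,:])
a=cv2.imread('pics/rect_top.png');b=cv2.imread('pics/rect_side.png');cv2.imwrite('pics/rect.png',cv2.resize(np.vstack([a,b]),(780,590)))
E
```

```text
top rider 8 14 (np.float64(-0.006489580749193748), np.float64(93.57142857142857))
top rider 9 12 (np.float64(-0.0064648622981956306), np.float64(87.5))
top marker -32 -16 (np.float64(-0.08613194284397326), np.float64(40.352941176470594))
top marker -26 -18 (np.float64(-0.08616356192425793), np.float64(42.166666666666686))
top marker -20 -14 (np.float64(-0.08616624122527122), np.float64(36.42857142857143))
side rider 8 14 (np.float64(-0.005446057457212714), np.float64(174.57142857142856))
side rider 9 12 (np.float64(-0.005037225773017792), np.float64(182.25))
side marker -32 -16 (np.float64(-0.08449930255986361), np.float64(143.08823529411765))
side marker -26 -18 (np.float64(-0.08451922707171697), np.float64(144.44444444444446))
side marker -20 -14 (np.float64(-0.08449337706572474), np.float64(142.57142857142856))
```

View pics/rect.png

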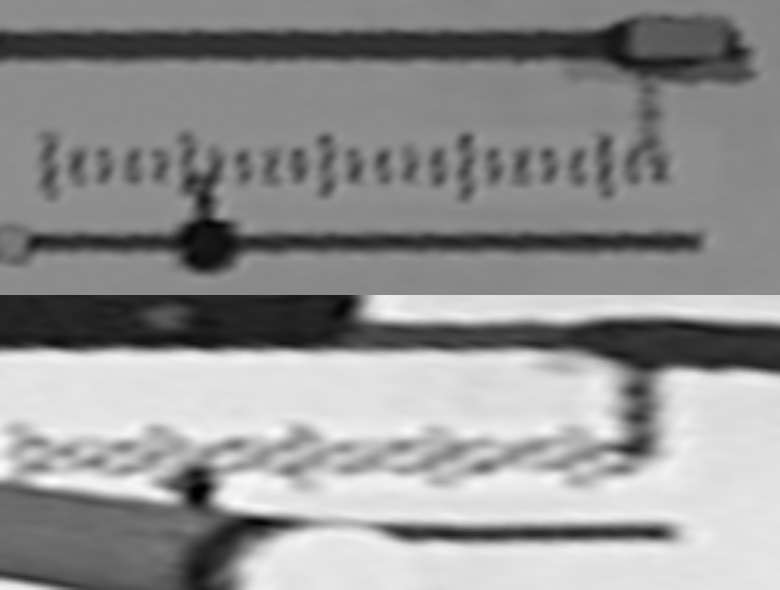

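```bash
python3 -c "
from r import *
p=ctr-.0445*X-.0862*Y; print(p); go([*p,.2],-.2141)"
```

```text
[ 0.43380128 -0.13087705]
t 18.7 tcp [0.3796 0.3003 0.2226] cm [ 40.97 -14.49   2.28] rv [ 0.0004 -0.0008 -0.0007] F [ 0.2  -0.4   0.16] w 1.002
```

>>> {"fn": "arm_command", "kwargs": {
  "deltas": [
    [0,0,0,3,-1,0,0],
    [0,0,0,7,-2.5,0,0],
    [0,0,0,11,-4,0,0],
    [0,0,0,15,-5.3,0,0],
    [0,0,0,19,-6.7,0,0],
    [0,0,0,23,-8,0,0],
    [0,0,0,27,-9.5,0,0],
    [0,0,0,30,-10.5,0,0]
  ]
}}

```text
time_s: 19.37
tcp_pos: [0.4177, -0.0177, 0.2231]
ee_rot: [[-0.215, -0.977, 0.001], [-0.977, 0.215, 0.0], [-0.0, -0.001, -1.0]]
wrist_force: [0.9, 0.7, 0.7]
gripper_width: 0.528
gripper_force: 0.0
```

>>> {"fn": "arm_command", "kwargs": {
  "deltas": [
    [0,0,0,4,-1.4,0,0],
    [0,0,0,8,-2.8,0,0],
    [0,0,0,11,-4,0,0],
    [0,0,0,11,-4,1,0],
    [0,0,0,11,-4,2.3,0],
    [0,0,0,11,-4,2.3,0],
    [0,0,0,11,-4,2.3,0]
  ]
}}

```text
time_s: 19.95
tcp_pos: [0.4332, -0.1313, 0.1995]
ee_rot: [[-0.214, -0.977, -0.002], [-0.977, 0.214, -0.0], [0.001, 0.002, -1.0]]
wrist_force: [-0.0, 0.8, -0.7]
gripper_width: 0.494
gripper_force: 0.0
```

```bash
python3 -c "
from r import *
p=ctr-.0445*X-.0862*Y; print(p); go([*p,.055],-.2141)"
```

```text
[ 0.43380128 -0.13087705]
t 19.95 tcp [ 0.4332 -0.1313  0.1995] cm [-0.06 -0.07 14.45] rv [ 0.0016 -0.0006 -0.0018] F [-0.03  0.75 -0.66] w 0.494
```

Descend, pausing above the tab to check from the side.

>>> {"fn": "arm_command", "kwargs": {
  "deltas": [
    [0,0,0,0,-0.05,3,0],
    [0,0,0,0,-0.05,6,0],
    [0,0,0,0,-0.05,9,0],
    [0,0,0,0,-0.05,11,0],
    [0,0,0,0,-0.05,11.5,0],
    [0,0,0,0,-0.05,11.5,0],
    [0,0,0,0,-0.05,11.5,0]
  ]
}}

```text
time_s: 20.53
tcp_pos: [0.436, -0.1303, 0.0861]
ee_rot: [[-0.211, -0.977, 0.002], [-0.977, 0.211, -0.0], [-0.0, -0.002, -1.0]]
wrist_force: [-0.5, 0.4, 0.4]
gripper_width: 0.499
gripper_force: 0.0
```

```bash
python3 -c "
from r import *
p=ctr-.0445*X-.0862*Y; go([*p,.055],-.2141)
s=cam('side');cv2.imwrite('pics/s6.png',cv2.resize(s['px'][190:300,330:430],None,fx=5,fy=5,interpolation=2))
print(proj(s,[*p,.061]))"
```

```text
t 20.53 tcp [ 0.436  -0.1303  0.0861] cm [0.1  0.21 3.11] rv [-0.0023  0.0001  0.0012] F [-0.47  0.4   0.38] w 0.499
[391.49726498 226.87337212]
```

View pics/s6.png

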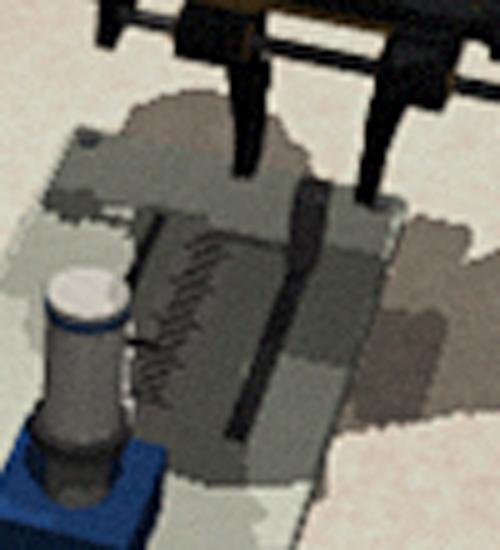

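>>> {"fn": "arm_command", "kwargs": {
  "deltas": [
    [0,0,0,0.05,0.1,1,0],
    [0,0,0,0.05,0.1,2,0],
    [0,0,0,0.05,0.1,2.8,0],
    [0,0,0,0.05,0.1,3.1,0],
    [0,0,0,0.05,0.1,3.1,0],
    [0,0,0,0.05,0.1,3.1,0]
  ]
}}

```text
time_s: 21.08
tcp_pos: [0.4343, -0.1307, 0.0543]
ee_rot: [[-0.212, -0.977, 0.001], [-0.977, 0.212, -0.0], [-0.0, -0.001, -1.0]]
wrist_force: [0.4, 0.1, 0.5]
gripper_width: 0.5
gripper_force: 0.0
```

```bash
python3 -c "
from r import *
p=ctr-.0445*X-.0862*Y; go([*p,.055],-.2141)"
```

```text
t 21.08 tcp [ 0.4343 -0.1307  0.0543] cm [ 0.03  0.04 -0.07] rv [-0.0011  0.0002  0.0004] F [0.36 0.12 0.51] w 0.5
```

>>> {"fn": "arm_command", "kwargs": {
  "deltas": [
    [0,0,0,0,0,0,0.4],
    [0,0,0,0,0,0,0.5],
    [0,0,0,0,0,0,0.6],
    [0,0,0,0,0,0,0.7],
    [0,0,0,0,0,0,1],
    [0,0,0,0,0,0,1],
    [0,0,0,0,0,0,1],
    [0,0,0,0,0,0,1]
  ]
}}

```text
time_s: 21.75
tcp_pos: [0.4334, -0.1307, 0.0539]
ee_rot: [[-0.212, -0.977, -0.001], [-0.977, 0.212, 0.0], [0.0, 0.001, -1.0]]
wrist_force: [-1.3, 1.4, 3.5]
gripper_width: 0.156
gripper_force: 30.0
```

>>> {"fn": "arm_command", "kwargs": {
  "deltas": [
    [0,0,0,-0.5,0,0,1],
    [0,0,0,-1.5,0,0,1],
    [0,0,0,-2.5,0,0,1],
    [0,0,0,-3.5,0,0,1],
    [0,0,0,-4.5,0,0,1],
    [0,0,0,-5.5,0,0,1],
    [0,0,0,-6,0,0,1],
    [0,0,0,-6,0,0,1]
  ]
}}

```text
time_s: 22.42
tcp_pos: [0.4466, -0.0704, 0.0539]
ee_rot: [[-0.211, -0.978, -0.0], [-0.978, 0.211, 0.0], [-0.0, 0.0, -1.0]]
wrist_force: [-3.5, 3.4, 6.8]
gripper_width: 0.161
gripper_force: 30.0
```

>>> {"fn": "arm_command", "kwargs": {
  "deltas": [
    [0,0,0,-0.5,0,0,1],
    [0,0,0,-1,0,0,1],
    [0,0,0,-1.5,0,0,1],
    [0,0,0,-1.9,0,0,1],
    [0,0,0,-1.9,0,0,1],
    [0,0,0,-1.9,0,0,1]
  ]
}}

```text
time_s: 22.92
tcp_pos: [0.4506, -0.0522, 0.0539]
ee_rot: [[-0.212, -0.977, 0.0], [-0.977, 0.212, 0.001], [-0.001, 0.0, -1.0]]
wrist_force: [-2.6, 2.4, 5.2]
gripper_width: 0.156
gripper_force: 30.0
```

```bash
python3 -c "
from r import *
go([.4,0,.055],-.2141)
q=np.array(sense()['tcp_pos'])[:2];p0=np.array([.4334,-.1307]);print((q-p0)@Y,(q-p0)@X)
c=cam('side'); g,xs,ys=rect(c,c['px'])
for a,b in((9,12),): print('rider',dip(prof(g,xs,ys,a/1e3,b/1e3),ys,-.04,.01))
for a,b in((-26,-18),(-20,-14)): 
  P=prof(g,xs,ys,a/1e3,b/1e3);print('marker',dip(P,ys,-.04,.02));print(P[60:150:2].astype(int))
"
```

```text
t 22.92 tcp [ 0.4506 -0.0522  0.0539] cm [-4.03  6.05 -0.11] rv [0.0001 0.0007 0.0007] F [-2.6  2.4  5.2] w 0.156
0.08031486997824508 0.00014349480843930287
rider (np.float64(-0.006484057971014493), np.float64(43.75))
marker (np.float64(-0.040247253978928484), np.float64(35.83333333333333))
[79 77 71 64 55 48 45 48 55 63 69 72 72 71 71 72 74 75 75 75 74 74 74 75
 77 78 79 79 77 74 70 65 60 54 48 45 42 39 37 33 29 25 21 16 12]
marker (np.float64(-0.005980707395498391), np.float64(8.642857142857146))
[ 72  73  70  63  56  50  47  50  57  65  72  76  78  78  77  77  76  76
  76  75  73  70  70  73  81  92 103 110 114 115 115 114 114 114 113 113
 112 111 109 104  99  93  87  80  71]
```

>>> {"fn": "arm_command", "kwargs": {
  "deltas": [
    [0,0,0,0,0,0,0.7],
    [0,0,0,0,0,0,0.4],
    [0,0,0,0,0,0,0.1],
    [0,0,0,0,0,0,0],
    [0,0,0,0,0,0,0],
    [0,0,0,0,0,-0.5,0],
    [0,0,0,0,0,-2,0],
    [0,0,0,0,0,-5,0]
  ]
}}

```text
time_s: 23.63
tcp_pos: [0.4483, -0.0539, 0.102]
ee_rot: [[-0.213, -0.977, -0.008], [-0.977, 0.213, -0.001], [0.003, 0.007, -1.0]]
wrist_force: [2.1, -0.1, 0.8]
gripper_width: 0.489
gripper_force: 0.0
```

>>> {"fn": "arm_command", "kwargs": {
  "deltas": [
    [0,0,0,0,0,-4,0],
    [0,0,0,0,0,-8,0],
    [0,0,0,0,0,-11,0],
    [0,0,0,-2,1,-12,0],
    [0,0,0,-6,2,-12,0],
    [0,0,0,-10,3.5,-12,0],
    [0,0,0,-14,5,-12,0],
    [0,0,0,-18,6.5,-12,0]
  ]
}}

```text
time_s: 24.3
tcp_pos: [0.425, 0.1346, 0.2245]
ee_rot: [[-0.213, -0.977, 0.001], [-0.977, 0.213, 0.001], [-0.001, -0.001, -1.0]]
wrist_force: [1.5, 0.5, 0.4]
gripper_width: 0.502
gripper_force: 0.0
```

>>> {"fn": "arm_command", "kwargs": {
  "deltas": [
    [0,0,0,-4,1.5,0,0],
    [0,0,0,-8,3,0,0],
    [0,0,0,-12,4,0,0],
    [0,0,0,-15,5,0,0],
    [0,0,0,-15,5,0,0]
  ]
}}

```text
time_s: 24.72
tcp_pos: [0.4087, 0.2956, 0.224]
ee_rot: [[-0.207, -0.978, 0.002], [-0.978, 0.207, 0.002], [-0.002, -0.001, -1.0]]
wrist_force: [0.1, -0.1, 0.4]
gripper_width: 0.5
gripper_force: 0.0
```

```bash
cat > chk.py <<'E'
from r import *
go([.4,0,.2],-.2141)
for n in('top','side'):
  c=cam(n)
  for z in (.024,):
    g,xs,ys=rect(c,c['px'],z)
    print(n,'rider',[round(1e3*dip(prof(g,xs,ys,a/1e3,b/1e3),ys,-.03,.02)[0],2) for a,b in((9,11),(10,13))],'marker',[(round(1e3*dip(prof(g,xs,ys,a/1e3,b/1e3),ys,-.03,.02)[0],2),dip(prof(g,xs,ys,a/1e3,b/1e3),ys,-.03,.02)[1].round()) for a,b in((-32,-26),(-26,-20),(-20,-15))])
E
python3 chk.py
```

```text
t 24.72 tcp [0.4087 0.2956 0.224 ] cm [29.1  -5.28  2.34] rv [-0.0013  0.0024  0.0052] F [ 0.12 -0.14  0.38] w 0.5
top rider [np.float64(-6.47), np.float64(-6.44)] marker [(np.float64(-7.54), np.float64(30.0)), (np.float64(-7.66), np.float64(36.0)), (np.float64(-6.96), np.float64(27.0))]
side rider [np.float64(-4.53), np.float64(-5.47)] marker [(np.float64(-16.09), np.float64(2.0)), (np.float64(12.67), np.float64(4.0)), (np.float64(6.52), np.float64(3.0))]
```

```bash
cat > chk2.py <<'E'
from r import *
def cen(p,ys,lo,hi):
    i=np.where((ys>=lo)&(ys<=hi))[0]; b=np.interp(ys[i],[lo,hi],[p[i[-3:]].mean(),p[i[:3]].mean()]); d=np.clip(b-p[i],0,None); k=d.argmax(); d[:max(0,k-5)]=0; d[k+6:]=0
    return round(1e3*(d*ys[i]).sum()/d.sum(),2), int(d.max())
for n in('top','side'):
  c=cam(n); ims=[c['px']]+[cam(n)['px'] for _ in range(3)]
  g,xs,ys=rect(c,np.mean(ims,0).astype(np.uint8))
  for a in range(-36,16,3):
    print(n,a,cen(prof(g,xs,ys,(a-1)/1e3,(a+1)/1e3),ys,-.016,.006))
E
python3 chk2.py
```

```text
top -36 (np.float64(-6.3), 53)
top -33 (np.float64(-8.36), 40)
top -30 (np.float64(-7.59), 46)
top -27 (np.float64(-6.86), 37)
top -24 (np.float64(-7.75), 42)
top -21 (np.float64(-7.41), 50)
top -18 (np.float64(-6.93), 32)
top -15 (np.float64(-3.84), 37)
top -12 (np.float64(-7.1), 46)
top -9 (np.float64(-4.22), 45)
top -6 (np.float64(-13.27), 57)
top -3 (np.float64(-8.3), 54)
top 0 (np.float64(-7.03), 69)
top 3 (np.float64(-6.33), 82)
top 6 (np.float64(-6.29), 109)
top 9 (np.float64(-6.54), 106)
top 12 (np.float64(-6.36), 88)
top 15 (np.float64(-6.98), 132)
side -36 (np.float64(-0.89), 1)
side -33 (np.float64(-16.0), 0)
side -30 (np.float64(-11.75), 1)
side -27 (np.float64(1.45), 4)
side -24 (np.float64(-7.37), 2)
side -21 (np.float64(-6.08), 2)
side -18 (np.float64(-14.47), 1)
side -15 (np.float64(6.0), 0)
side -12 (np.float64(-9.32), 2)
side -9 (np.float64(-10.95), 2)
side -6 (np.float64(-11.68), 1)
side -3 (np.float64(-10.74), 2)
side 0 (np.float64(-9.79), 28)
side 3 (np.float64(-9.3), 39)
side 6 (np.float64(-9.38), 25)
side 9 (np.float64(-16.0), 4)
side 12 (np.float64(-7.09), 70)
side 15 (np.float64(-14.06), 8)
```

>>> {"fn": "arm_command", "kwargs": {
  "deltas": [
    [0,0,0,-4,3,0,0],
    [0,0,0,-8,3,0,0],
    [0,0,0,-12,3,0,0],
    [0,0,0,-16,3,0,0],
    [0,0,0,-20,3,0,0],
    [0,0,0,-20,3,0,0]
  ]
}}

```text
time_s: 25.72
tcp_pos: [0.4231, 0.4978, 0.2212]
ee_rot: [[-0.21, -0.978, 0.001], [-0.978, 0.21, 0.001], [-0.001, -0.001, -1.0]]
wrist_force: [0.5, 0.3, -0.5]
gripper_width: 0.498
gripper_force: 0.0
```

```bash
cat > chk3.py <<'E'
from chk2 import *
for n in('top','side'):
  c=cam(n); g,xs,ys=rect(c,c['px'],.0205)
  r=[]
  for y0 in np.arange(-.02,-.095,-.005):   # rider slot x and marker slot x
    col=g[:,np.abs(ys-y0)<.0013].mean(1)
    f=lambda lo,hi:(lambda i:(np.clip(col[i].max()-25-col[i],0,None)*xs[i]).sum()/np.clip(col[i].max()-25-col[i],1e-6,None).sum())(np.where((xs>=lo)&(xs<=hi))[0])
    r.append((y0,f(.014,.03),f(-.056,-.034)))
  r=np.array(r); print(n,'slot slopes',np.polyfit(r[:,0],r[:,1],1),np.polyfit(r[:,0],r[:,2],1))
E
python3 chk3.py; python3 -c "from h import *; go([.4,0,.2])"
```

```text
top -36 (np.float64(-6.29), 51)
top -33 (np.float64(-8.35), 39)
top -30 (np.float64(-7.59), 44)
top -27 (np.float64(-6.84), 36)
top -24 (np.float64(-7.91), 41)
top -21 (np.float64(-7.42), 49)
top -18 (np.float64(-6.95), 31)
top -15 (np.float64(-3.8), 37)
top -12 (np.float64(-7.1), 45)
top -9 (np.float64(-4.23), 43)
top -6 (np.float64(-13.28), 55)
top -3 (np.float64(-8.3), 53)
top 0 (np.float64(-7.03), 68)
top 3 (np.float64(-6.34), 80)
top 6 (np.float64(-6.28), 106)
top 9 (np.float64(-6.55), 103)
top 12 (np.float64(-6.37), 86)
top 15 (np.float64(-6.99), 128)
side -36 (np.float64(-3.0), 89)
side -33 (np.float64(-4.02), 129)
side -30 (np.float64(-4.57), 123)
side -27 (np.float64(-4.53), 141)
side -24 (np.float64(-4.47), 157)
side -21 (np.float64(-4.97), 122)
side -18 (np.float64(-4.91), 154)
side -15 (np.float64(-3.5), 170)
side -12 (np.float64(-3.49), 122)
side -9 (np.float64(-5.45), 102)
side -6 (np.float64(-5.66), 83)
side -3 (np.float64(-5.33), 53)
side 0 (np.float64(-5.05), 166)
side 3 (np.float64(-5.43), 214)
side 6 (np.float64(-5.38), 223)
side 9 (np.float64(-5.33), 168)
side 12 (np.float64(-6.02), 100)
side 15 (np.float64(-14.04), 5)
top slot slopes [0.00187196 0.02182475] [ 0.01394721 -0.04438754]
side slot slopes [-0.04727868  0.01761886] [ 0.06363017 -0.04042706]
t 26.22 tcp [0.4219 0.4914 0.2246] cm [48.48 -8.32  2.42] rv None F [0.19 1.02 0.56] w 0.501
```

```bash
python3 -c "
from station import finish_job
print(finish_job())"
```

```text
the job is handed in; nothing more can be done
None
```

The job is handed in, with no verdict returned. I pressed the probe to about 15–17 N and held it for nearly 2 s, and it stands in the collar. The marker was slid next to the rider's pointer: the top view puts it about 1.1 mm to the rig's −y side and the side view about 0.7 mm to the +y side, so about 0.2 mm off on average. The clock was at about 26 s, and I saw no contact with the rider or the other things.

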